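# Cock and fire the spring launcher of a classroom collision track

### The arm

A 7-joint arm with a two-finger parallel gripper is mounted at the origin on the work surface. World frame = base frame: x ahead of the robot, y to its left, z up, the work surface at z = 0. Lengths are in m, angles in rad, forces in N, time in s.
With the tool pointing down it reaches from about 0.4 to 0.85 m from the base axis. Payload 10.4 kg.
Tool frame: the origin (TCP) lies at the very end of the fingers, on their centre line; the grasp point (between the pads) lies 19 mm behind it; z points along the fingers, y is the direction in which the jaws open and shut (so a half turn about z gives the same grasp; the last joint's range is limited). The gripper opens to 87 mm and grips with 3 to 60 N. Pads are 19 mm wide; open, the fingers measure 117 mm over their backs; the gripper's body (75 mm by 190 mm) begins 51 mm behind the grasp point.
Start: joints at [-1.197, 0.332, -0.065, 1.46, 0.022, 1.35, -0.088], TCP at [0.242, 0.576, 0.223] pointing down, gripper open.
Joint ranges: [-2.6, 2.6], [-0.5, 2.12], [-1.47, 1.34], [0.16, 2.42], [-1.27, 4.41], [0.06, 2.06], [-2.6, 2.6]. Speed limits (rad/s): [2.22, 2.22, 2.79, 2.79, 3.14, 3.14, 3.14].

### API

Orientations are given as a unit quaternion [x, y, z, w].
In Python, from bench import read_state, camera, close_job, recognise, masks_of gives the robot as it stands.
- The arm moves only by the tool play_rows, never from a script. Its argument "moves" is a list of rows, each a list of 3 entries, a list of its own where there are three numbers: the shift along the tool's x, y, z in cm, then the turn, a rotation vector about the tool's x, y, z in rad, then the finger opening in cm, from 0 to 8.7. In form: [[[dx, dy, dz], [ax, ay, az], jaw], ...]. A call has 1 to 8 rows; each row is the pose to reach, as a shift and turn from the pose commanded when the call began, along the tool's axes at that moment; what a row does not reach only later rows make up. A row lasts 1/8 s, in which the tool goes at most 62.5 mm and 10.7 degrees, less where a joint would pass 70% of its speed; a pose out of reach is approached as far as the arm can. A call with a gripper value outside its range is refused whole. The fingers move at their own pace and stop on an object; "grip_force" is the grip in N (left out, the last holds). Time passes only in rows, so rows that repeat a pose let the fingers close. It gives the time, the measured TCP pose, the force and the opening at its end, in the units of the state.
- read_state(): the state, without advancing time (a new reading comes with each control period).
- camera(name): name is "side" or "top" or "wrist"; returns a dict with "frame" (384x512x3 uint8, red, green, blue), "intrinsics" (3x3 intrinsics, pixels), "camera_from_world" (4x4, takes a point from world to camera coordinates). Camera axes: x right, y down, z forward; pixel columns grow to the right and rows downward; lengths in m; the calibration is good to about 2 mm. A picture is of the moment at which its call begins. There is no depth.
- close_job(): hands the job in, once; it reports no verdict.
Trained networks look in a picture, given as the dict that the camera call returned (one of the last four; its "shot" number tells which), for a name from the list of things; names that differ only in an ending like _2 or _b are one class to them, and where a whole thing is asked for, a point or a joint stands for the part that bears it (a point fixed in the world has none). Each returns a list of dicts, best first, with "conf" (0 to 1); they miss things now and then, are a little off and sometimes report something else, mostly with a low value. They report only what shows in the picture. A call takes as long as a camera call.
- recognise(picture, query): "at" ([column, row] in pixels, amid what is visible of it).
- masks_of(picture, query): "region" (384x512 bool, what is visible of it) and "at" ([column, row] in pixels, amid what is visible of it).
The state is a dict: "time": time; "joint_positions": joint angles; "joint_vel": joint speeds; "joint_torque": joint torques, N m; "ee_pos": TCP position; "eef_rot": TCP orientation; "ft_force": force on the tool from outside, world axes, zero at the start; "torque": the same for the moment, N m; "width": finger opening in m.
Only numpy, scipy, OpenCV 4.12 (cv2) and the standard library are available. Lean on these libraries where they do the work, as an engineer would, in place of code of your own. Each camera call takes 0.05 s, during which the arm holds its last target.

### The job

Set off the orange cart on the collision track with the spring launcher: draw the red handle back, away from the cart, until the sear inside catches and the handle stays back by itself with your hand off it, without ramming the striker hard against its end stop; then press the yellow trip button to fire it, so that the cart runs to the green zone at the far end. Press the button gently, never touch the cart with the robot, leave the things lying around where they are, and finish with your hand off everything.

Things in the scene. Friction and masses are not known exactly. Their poses are not given: they have to be found in the camera images.
- track: Bolted-down aluminium track, 565 x 90 mm, rail top 25 mm above the table. Origin on the table under the resting red handle, mid-width. x points along the track in the firing direction (launcher to cart to far end), z up. In mm along x: rail -205 to 360; blue front bearing 35 to 53, 60 wide, top z 90; green zone 262 to 338; end block 344 to 360, top z 80.
- housing: Blue launcher housing on the track, 129 x 64 mm, x -195 to -66 mm in the track frame (its origin and axes are the track's), top z 95 mm. It hides the sear and, always about 3 mm of draw beyond the catch point, a rubber end stop (3 N per mm, on top of the spring). More than 18 N on the end stop (or the housing) is ramming.
- handle: Red upright paddle that draws the striker: 12 mm thick along the track, 30 mm across it, from z 99 to z 145 mm above the table, on a 14 mm wide steel neck. It moves with the striker. Origin on the table plane below the paddle's centre (so at rest it coincides with the track's origin); axes as the track's. Can be pushed back from its cart side or pinched from above.
- handle_mid (a point): Centre of the red paddle, 122 mm above the table, 23 mm below its top edge.
- striker (a joint): Draw of striker and handle, m: 0 at rest, + back towards the track's -x; swings to -0.016 when fired. Spring pulls forward 300 N per m of draw, friction 0.4 N, about 2 N more over the last 20 mm before the catch (collar rides over sear). Catch point lies between 0.026 and 0.046: an adjustable, hidden collar, it differs each time. Once caught it stays there within 1 mm when let go.
- trip_cap: Yellow round trip button on top of the housing, 32 mm diameter, top 117 mm above the table at rest, 165 mm behind (-x of) the track's origin. Its own frame is that of the track at rest and sinks with the button.
- trip_top (a point): Centre of the top face of the yellow trip button.
- trip (a joint): How far the trip button is pressed, m: 0 up, 0.011 fully down. It springs back up. The sear lets go after about 8 mm; that takes about 5 to 9 N. More than 25 N is too hard.
- cart (a joint): How far the cart has run along the track, m: 0 next to the striker, 0.16 at the end block. The cart starts 4 to 8 mm in front of the resting striker's rubber head; it is in the green zone beyond 0.11. It rolls easily and cannot leave the track; if the striker slips before it is caught, it knocks the cart on too early and too weakly.
- cart_shell: Orange cart, 70 mm long, 66 mm wide, top of its deck 67 mm above the table (a small weight on it reaches 93 mm), riding on the rails. Its frame is that of the track when cart is 0, and slides with the cart.
- cart_top (a point): Centre of the top of the cart's deck.
- rock: Bystander: loose grey rock specimen, 80 mm across, 48 mm high. Origin under its centre.
- bottle: Bystander: loose glass jar with a blue cap, 70 mm diameter, 135 mm high. Origin under its centre.
- compass: Bystander: loose brass compass, 56 mm diameter, 17 mm high, with a short lug. Origin under its centre.
- wood_case: Bystander: loose closed wooden case, 130 x 75 x 45 mm. Origin under its centre.

How it is judged:
By the outcome, as a careful person would: the job done as asked, in the order asked, and still so for the second after the job is handed in, with the robot touching nothing.
It also fails if it takes over 59 s, if anything falls off the work surface, if the arm or the gripper's body presses on something with over 40 N, if the wrist force passes 120 N, or if a joint passes its speed limit or range.

## Working session

There is one attempt and no reset: what is moved stays moved. The work goes in short steps, Python scripts to look and compute and a tool call to move; the robot and the scene stay as the last step left them, time stands still between calls to the robot, and variables do not carry over. Pictures are saved under pics/ and viewed, and the job is handed in when it is done.

Besides the shell and the picture viewer there is one more tool, called after "Call:" by a JSON object that holds its "name" and its "arguments". play_rows: Moves the arm, as the interface text tells. Its arguments: {"type":"object","properties":{"moves":{"type":"array","items":{"type":"array"}},"grip_force":{"type":"number"}},"required":["moves"]}

```bash
mkdir -p pics
cat > h.py <<'E'
import numpy as np, cv2
from bench import read_state, camera, close_job, recognise, masks_of
def snap(n,f):
    p=camera(n); cv2.imwrite('pics/'+f,p['frame'][:,:,::-1]); return p
def proj(p,X):
    X=np.atleast_2d(X); T=np.array(p['camera_from_world']);c=X@T[:3,:3].T+T[:3,3]; u=c@np.array(p['intrinsics']).T
    return u[:,:2]/u[:,2:]
def onplane(p,uv,z):
    T=np.array(p['camera_from_world']);R=T[:3,:3];o=-R.T@T[:3,3]
    d=R.T@np.linalg.inv(p['intrinsics'])@np.array([uv[0],uv[1],1.]); return o+d*(z-o[2])/d[2]
E
python3 - <<'E'
from h import *
s=read_state();print({k:np.round(v,3) for k,v in s.items()})
for n in ['top','side','wrist']:
    p=snap(n,n+'0.png')
    for q in ['trip_cap','handle','cart_shell','housing','track','rock','bottle','compass','wood_case']:
        r=recognise(p,q)
        if r: print(n,q,np.round(r[0]['at'],1),round(r[0]['conf'],2),[np.round(onplane(p,r[0]['at'],z),3)[:2] for z in (0.067,.117,.145)])
E
```

```text
{'time': np.float64(0.0), 'joint_positions': array([-1.197,  0.333, -0.065,  1.461,  0.022,  1.35 , -0.088]), 'joint_vel': array([-0.001,  0.   ,  0.   , -0.001, -0.002, -0.002,  0.   ]), 'joint_torque': array([ 0.0000e+00, -6.2324e+01,  2.5000e-02, -3.8991e+01, -6.1000e-02,
        3.9000e-02,  0.0000e+00]), 'ee_pos': array([0.241, 0.576, 0.222]), 'eef_rot': array([ 0.197,  0.98 , -0.001, -0.   ]), 'ft_force': array([ 0.595, -0.208,  0.523]), 'torque': array([-0.059, -0.008,  0.01 ]), 'width': np.float64(0.088)}
top trip_cap [174.3 234.2] 0.56 [array([0.54, 0.19]), array([0.538, 0.18 ]), array([0.537, 0.174])]
top handle [254.2 234.6] 0.43 [array([0.54 , 0.009]), array([0.538, 0.009]), array([0.537, 0.009])]
top cart_shell [320.3 237.8] 0.96 [array([ 0.534, -0.141]), array([ 0.532, -0.133]), array([ 0.531, -0.128])]
top housing [200.5 232.3] 0.85 [array([0.545, 0.13 ]), array([0.543, 0.124]), array([0.541, 0.12 ])]
top track [292.6 239.8] 0.64 [array([ 0.529, -0.078]), array([ 0.528, -0.073]), array([ 0.527, -0.071])]
top rock [266.8 180.6] 0.59 [array([ 0.665, -0.02 ]), array([ 0.6
[... 487 characters left out ...]
[array([ 0.538, -0.042]), array([0.54 , 0.009]), array([0.541, 0.038])]
side cart_shell [312.9 163.4] 0.59 [array([ 0.53 , -0.126]), array([ 0.533, -0.067]), array([ 0.535, -0.034])]
side housing [301.2 276. ] 0.77 [array([0.542, 0.17 ]), array([0.543, 0.201]), array([0.544, 0.218])]
side track [307.8 227.8] 0.58 [array([0.535, 0.063]), array([0.537, 0.104]), array([0.538, 0.127])]
side bottle [246.9 152.5] 0.76 [array([ 0.685, -0.149]), array([ 0.674, -0.088]), array([ 0.667, -0.053])]
side compass [275.5 140. ] 0.86 [array([ 0.623, -0.204]), array([ 0.617, -0.138]), array([ 0.614, -0.101])]
side wood_case [214.9 266.6] 0.6 [array([0.692, 0.169]), array([0.68, 0.2 ]), array([0.673, 0.218])]
```

View pics/top0.png

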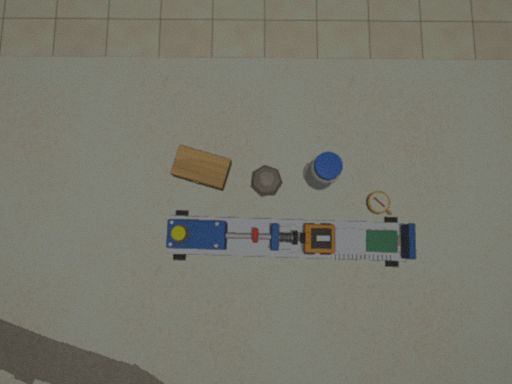

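View pics/side0.png

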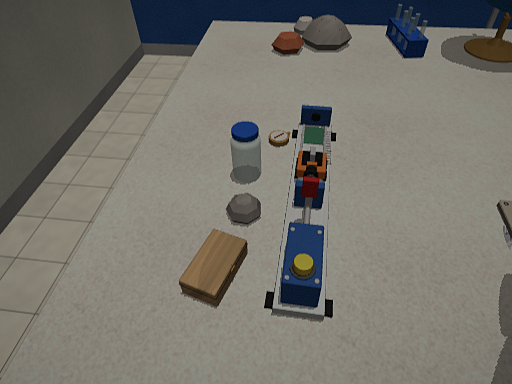

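Run:
```python
from h import *
for n in ['top','side']:
    p=snap(n,n+'1.png')
    T=np.array(p['camera_from_world']);print(n,'cam at',np.round(-T[:3,:3].T@T[:3,3],3))
    for q in ['trip_cap','handle','cart_shell','track']:
        for r in masks_of(p,q)[:1]:
            m=r['region'];ys,xs=np.nonzero(m);print(n,q,r['conf'],m.sum(),xs.min(),xs.max(),ys.min(),ys.max(),'cen',xs.mean(),ys.mean(), cv2.minAreaRect(np.c_[xs,ys].astype(np.float32)))
```

```text
top cam at [0.503 0.011 0.979]
top trip_cap 0.77 192 171 186 226 240 cen 178.40625 232.984375 ((178.5, 233.0), (14.0, 15.0), 90.0)
top handle 0.56 73 253 258 228 242 cen 255.08219178082192 234.87671232876713 ((255.5, 235.0), (14.0, 5.0), 90.0)
top cart_shell 0.72 960 303 335 223 254 cen 319.1375 238.47604166666667 ((319.0, 238.5), (31.0, 32.0), 90.0)
top track 0.89 9674 166 415 210 266 cen 290.30008269588586 238.16332437461236 ((290.85626220703125, 238.15957641601562), (249.39122009277344, 49.26918029785156), 1.8822823762893677)
side cam at [0.56  0.501 0.6  ]
side trip_cap 0.57 329 294 312 254 275 cen 303.0273556231003 264.1246200607903 ((303.0, 264.5), (21.0, 18.0), 90.0)
side handle 0.77 378 302 318 177 206 cen 309.5767195767196 189.4021164021164 ((309.1499938964844, 191.4499969482422), (15.980613708496094, 28.849958419799805), 8.13010311126709)
side cart_shell 0.68 698 293 326 148 180 cen 311.0057306590258 163.70343839541547 ((309.9192199707031, 163.68218994140625), (33.12543869018555, 31.64497184753418), 2.12109637260437)
```

The top view shows the launcher on the left (yellow button at about 178,233), the red handle at 255,235 and the cart at 319,238. It fires to image right, towards world -y. The side view agrees: button at 303,264 and handle at 310,190.

Run:
```python
from h import *
from scipy.optimize import least_squares
ps=[camera('top'),camera('side')]
obs=[]
for i,p in enumerate(ps):
    hsv=cv2.cvtColor(p['frame'],cv2.COLOR_RGB2HSV)
    ye=cv2.inRange(hsv,(24,120,90),(35,255,255)); 
    re=cv2.inRange(hsv,(0,150,60),(6,255,255))|cv2.inRange(hsv,(170,150,60),(180,255,255))
    gr=cv2.inRange(hsv,(60,60,30),(90,255,255))
    for nm,m in (('ye',ye),('re',re),('gr',gr)):
        m[:, :160]=0; m[:100]=0; m[:,430:]=0
        n,l,st,c=cv2.connectedComponentsWithStats(m)
        k=1+np.argmax(st[1:,4]); print(i,nm,st[k],c[k])
        obs.append((i,nm,c[k],st[k]))
G={'ye':[-.165,0,.115],'re':[0,0,.122],'gr':[.300,0,.0255]}
def f(v,full=False):
    c,s=np.cos(v[2]),np.sin(v[2]); out=[]
    for i,nm,cc,st in obs:
        a=np.array(G[nm]); 
        if nm=='re' and i==0: a=np.array([0,0,.145])
        X=[v[0]+c*a[0]-s*a[1],v[1]+s*a[0]+c*a[1],a[2]]
        out.append(proj(ps[i],X)[0]-cc)
    return np.ravel(out)
r=least_squares(f,[.54,.01,-1.57],loss='soft_l1');print(r.x,np.round(f(r.x).reshape(-1,2),1))
for nm in G:
    a=np.array(G[nm])
    i0=[o for o in obs if o[1]==nm and o[0]==0][0]
    z=.145 if nm=='re' else a[2]
    print(nm,onplane(ps[0],i0[2],z),[onplane(ps[1],o[2],a[2]) for o in obs if o[1]==nm and o[0]==1])
```

```text
0 ye [171 226  15  15 176] [178.11931818 232.84659091]
0 re [253 229   5  13  52] [254.67307692 234.75      ]
0 gr [366 230  32  22 634] [381.44006309 240.61829653]
1 ye [294 254  19  16 249] [303.10843373 261.59036145]
1 re [303 176  16   7  83] [310.57831325 179.14457831]
1 gr [304 127  20  18 317] [313.6340694  135.13564669]
[ 0.53691236  0.00717537 -1.59702139] [[ 0.   0. ]
 [ 0.3 -0.1]
 [-0.1  0.1]
 [ 0.3 -0.4]
 [-0.6  7.6]
 [ 0.2 -0.4]]
ye [0.54126174 0.17212739 0.115     ] [array([0.54168473, 0.1728411 , 0.115     ])]
re [0.5367786  0.00788967 0.145     ] [array([ 0.53652048, -0.01403366,  0.122     ])]
gr [ 0.52928795 -0.29301231  0.0255    ] [array([ 0.52939737, -0.29100236,  0.0255    ])]
```

```bash
cat >> h.py <<'E'
from scipy.spatial.transform import Rotation as Ro
O=np.array([.5369,.0072]);yaw=-1.5970;tx=np.array([np.cos(yaw),np.sin(yaw)]);ty=np.array([-tx[1],tx[0]])
def track(xy): d=np.asarray(xy)[:2]-O; return np.array([d@tx,d@ty])*1000
def goal(xt,z,yt=0):
    s=read_state();R=Ro.from_quat(s['eef_rot']);w=np.r_[O+tx*xt/1000+ty*yt/1000,z/1000]
    X=np.r_[-tx,0];Z=np.array([0,0,-1.]);G=Ro.from_matrix(np.c_[X,np.cross(Z,X),Z])
    print('t',s['time'],'track xyz mm',np.round(track(s['ee_pos']),1),round(s['ee_pos'][2]*1000,1),'F',np.round(s['ft_force'],1),'width',round(s['width'],4))
    print('shift cm',np.round(R.inv().apply(w-s['ee_pos'])*100,2),'turn',np.round((R.inv()*G).as_rotvec(),3))
E
python3 -c "
from h import *
goal(30,200)"
```

```text
t 2.1 track xyz mm [-561.4 -310.2] 222.6 F [0.1 0.7 0.6] width 0.0874
shift cm [-50.33 -43.89   2.25] turn [ 0.  -0.   1.2]
```

Call:
{"name": "play_rows", "arguments": {"moves": [[[-50.3,-43.9,2.2],[0,0,1.2],0],[[-50.3,-43.9,2.2],[0,0,1.2],0],[[-50.3,-43.9,2.2],[0,0,1.2],0],[[-50.3,-43.9,2.2],[0,0,1.2],0],[[-50.3,-43.9,2.2],[0,0,1.2],0],[[-50.3,-43.9,2.2],[0,0,1.2],0],[[-50.3,-43.9,2.2],[0,0,1.2],0],[[-50.3,-43.9,2.2],[0,0,1.2],0]], "grip_force": 20}}

```text
time: 3.1
ee_pos: [0.4624, 0.126, 0.2064]
eef_rot: [0.717, 0.697, 0.001, -0.0]
ft_force: [1.1, 0.2, -0.8]
width: 0.015
```

```bash
python3 -c "
from h import *
goal(30,200)"
```

```text
t 3.1 track xyz mm [-116.8  -77.5] 206.4 F [ 1.1  0.2 -0.8] width 0.015
shift cm [-14.68   7.77   0.63] turn [ 0.001 -0.001 -0.001]
```

Call:
{"name": "play_rows", "arguments": {"moves": [[[-14.7,7.8,0.6],[0,0,0],0],[[-14.7,7.8,0.6],[0,0,0],0],[[-14.7,7.8,0.6],[0,0,0],0],[[-14.7,7.8,0.6],[0,0,0],0],[[-14.7,7.8,0.6],[0,0,0],0]]}}

```text
time: 3.72
ee_pos: [0.5358, -0.0204, 0.1999]
eef_rot: [0.716, 0.698, 0.0, -0.0]
ft_force: [0.3, 0.5, 1.4]
width: 0.0007
```

```bash
python3 -c "
from h import *
p=snap('wrist','w1.png');p=snap('side','s2.png')
goal(24,111)"
```

```text
t 3.825 track xyz mm [26.9 -0.5] 200.1 F [ 0.1  0.3 -0.4] width 0.0002
shift cm [0.28 0.05 8.91] turn [-0.    -0.001  0.002]
```

View pics/w1.png

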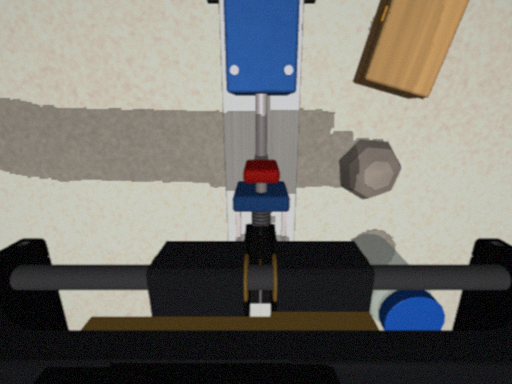

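View pics/s2.png

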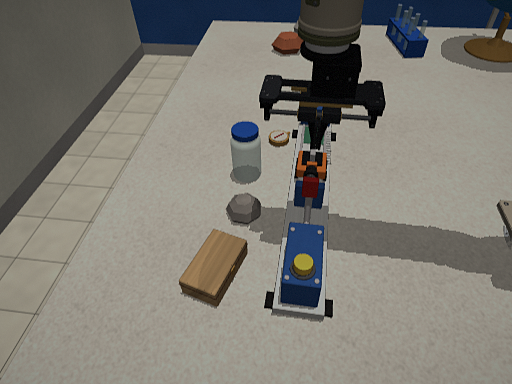

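The gripper is over the track, between the handle and the cart. The wrist view shows the fingers in line with the red paddle at 262,172. I'll descend.

Call:
{"name": "play_rows", "arguments": {"moves": [[[0,0.05,4.5],[0,0,0],0],[[0,0.05,9.0],[0,0,0],0],[[0,0.05,9.0],[0,0,0],0]]}}

```text
time: 4.2
ee_pos: [0.5341, -0.02, 0.1078]
eef_rot: [0.716, 0.698, -0.002, -0.002]
ft_force: [0.6, -0.1, -0.5]
width: 0.0005
```

Call:
{"name": "play_rows", "arguments": {"moves": [[[0.5,0,0],[0,0,0],0],[[1.0,0,0],[0,0,0],0],[[1.5,0,0],[0,0,0],0],[[1.5,0,0],[0,0,0],0]]}}

```text
time: 4.7
ee_pos: [0.5373, -0.0056, 0.1107]
eef_rot: [0.716, 0.698, 0.001, 0.0]
ft_force: [0.6, -0.2, 0.2]
width: 0.0005
```

```bash
python3 -c "
from h import *
goal(0,110)"
```

```text
t 4.7 track xyz mm [12.7  0.7] 110.7 F [ 0.6 -0.2  0.2] width 0.0005
shift cm [ 1.27 -0.07  0.07] turn [ 0.001 -0.     0.001]
```

Call:
{"name": "play_rows", "arguments": {"moves": [[[0.4,0,0],[0,0,0],0],[[0.4,0,0],[0,0,0],0]]}}

```text
time: 4.95
ee_pos: [0.5371, -0.0021, 0.1102]
eef_rot: [0.716, 0.698, 0.0, 0.0]
ft_force: [0.6, -2.7, 0.8]
width: 0.0005
```

Call:
{"name": "play_rows", "arguments": {"moves": [[[0.3,0,0],[0,0,0],0],[[0.3,0,0],[0,0,0],0]]}}

```text
time: 5.2
ee_pos: [0.5371, 0.0009, 0.1101]
eef_rot: [0.716, 0.698, 0.0, 0.0]
ft_force: [-0.1, -2.8, 1.9]
width: 0.0004
```

Call:
{"name": "play_rows", "arguments": {"moves": [[[0.4,0,0],[0,0,0],0],[[0.4,0,0],[0,0,0],0]]}}

```text
time: 5.45
ee_pos: [0.5372, 0.005, 0.1101]
eef_rot: [0.716, 0.698, 0.0, 0.0]
ft_force: [0.1, -4.5, 2.2]
width: 0.0004
```

```bash
python3 -c "
from h import *
p=snap('side','s3.png')
goal(0,110)"
```

```text
t 5.5 track xyz mm [2.3 0.4] 110.1 F [ 2.  -3.7  2.6] width 0.0009
shift cm [ 0.23 -0.04  0.01] turn [0. 0. 0.]
```

View pics/s3.png

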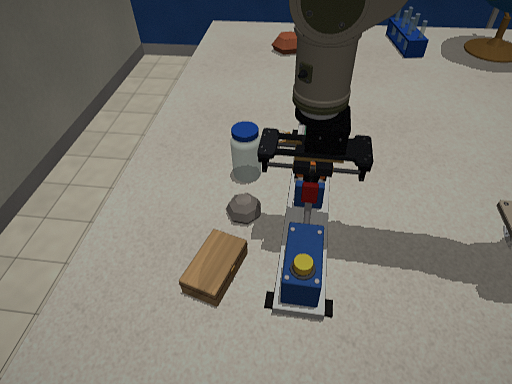

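Contact is made and the paddle is moving: the force rises with draw at about the spring rate. I'll keep drawing in small steps.

Call:
{"name": "play_rows", "arguments": {"moves": [[[0.4,0,0],[0,0,0],0],[[0.8,0,0],[0,0,0],0],[[1.1,0,0],[0,0,0],0],[[1.1,0,0],[0,0,0],0]]}}

```text
time: 6.0
ee_pos: [0.5374, 0.0149, 0.1101]
eef_rot: [0.717, 0.698, -0.0, 0.0]
ft_force: [0.5, -7.1, 2.6]
width: 0.0008
```

Call:
{"name": "play_rows", "arguments": {"moves": [[[0.2,0,0],[0,0,0],0],[[0.2,0,0],[0,0,0],0]]}}

```text
time: 6.25
ee_pos: [0.5375, 0.0164, 0.1101]
eef_rot: [0.717, 0.697, -0.0, 0.001]
ft_force: [0.9, -8.2, 3.0]
width: 0.0004
```

Call:
{"name": "play_rows", "arguments": {"moves": [[[0.2,0,0],[0,0,0],0],[[0.2,0,0],[0,0,0],0]]}}

```text
time: 6.5
ee_pos: [0.5375, 0.0182, 0.1101]
eef_rot: [0.717, 0.697, -0.001, 0.001]
ft_force: [0.5, -9.4, 2.2]
width: 0.0003
```

Call:
{"name": "play_rows", "arguments": {"moves": [[[0.2,0,0],[0,0,0],0],[[0.2,0,0],[0,0,0],0]]}}

```text
time: 6.75
ee_pos: [0.5376, 0.0199, 0.1101]
eef_rot: [0.717, 0.697, -0.001, 0.001]
ft_force: [0.7, -10.3, 3.5]
width: 0.0006
```

Call:
{"name": "play_rows", "arguments": {"moves": [[[0.2,0,0],[0,0,0],0],[[0.2,0,0],[0,0,0],0]]}}

```text
time: 7.0
ee_pos: [0.5376, 0.0217, 0.1101]
eef_rot: [0.717, 0.697, -0.001, 0.001]
ft_force: [0.7, -11.0, 3.2]
width: 0.0006
```

Call:
{"name": "play_rows", "arguments": {"moves": [[[0.2,0,0],[0,0,0],0],[[0.2,0,0],[0,0,0],0]]}}

```text
time: 7.25
ee_pos: [0.5377, 0.0237, 0.1101]
eef_rot: [0.717, 0.697, -0.001, 0.001]
ft_force: [0.3, -11.2, 2.7]
width: 0.0001
```

Call:
{"name": "play_rows", "arguments": {"moves": [[[0.2,0,0],[0,0,0],0],[[0.2,0,0],[0,0,0],0]]}}

```text
time: 7.5
ee_pos: [0.5377, 0.0257, 0.1101]
eef_rot: [0.717, 0.697, -0.001, 0.001]
ft_force: [0.7, -10.5, 3.2]
width: 0.0002
```

Call:
{"name": "play_rows", "arguments": {"moves": [[[0.15,0,0],[0,0,0],0],[[0.15,0,0],[0,0,0],0]]}}

```text
time: 7.75
ee_pos: [0.5378, 0.027, 0.1101]
eef_rot: [0.717, 0.697, -0.001, 0.001]
ft_force: [0.6, -12.0, 3.4]
width: 0.0004
```

Call:
{"name": "play_rows", "arguments": {"moves": [[[0.15,0,0],[0,0,0],0],[[0.15,0,0],[0,0,0],0]]}}

```text
time: 8.0
ee_pos: [0.5378, 0.0283, 0.1101]
eef_rot: [0.717, 0.697, -0.001, 0.001]
ft_force: [-0.6, -12.6, 3.3]
width: 0.0004
```

Call:
{"name": "play_rows", "arguments": {"moves": [[[0.15,0,0],[0,0,0],0],[[0.15,0,0],[0,0,0],0]]}}

```text
time: 8.25
ee_pos: [0.5379, 0.0297, 0.1101]
eef_rot: [0.717, 0.697, -0.001, 0.001]
ft_force: [0.7, -12.7, 3.8]
width: 0.0004
```

Call:
{"name": "play_rows", "arguments": {"moves": [[[0.15,0,0],[0,0,0],0],[[0.15,0,0],[0,0,0],0]]}}

```text
time: 8.5
ee_pos: [0.5379, 0.0311, 0.1101]
eef_rot: [0.717, 0.697, -0.001, 0.001]
ft_force: [1.1, -11.6, 3.8]
width: 0.0003
```

Call:
{"name": "play_rows", "arguments": {"moves": [[[0.15,0,0],[0,0,0],0],[[0.15,0,0],[0,0,0],0]]}}

```text
time: 8.75
ee_pos: [0.5379, 0.0325, 0.1101]
eef_rot: [0.717, 0.697, -0.001, 0.001]
ft_force: [-0.7, -13.0, 3.8]
width: 0.0004
```

Call:
{"name": "play_rows", "arguments": {"moves": [[[0.15,0,0],[0,0,0],0],[[0.15,0,0],[0,0,0],0]]}}

```text
time: 9.0
ee_pos: [0.5379, 0.034, 0.1101]
eef_rot: [0.717, 0.697, -0.001, 0.001]
ft_force: [0.1, -11.8, 2.9]
width: 0.0005
```

Call:
{"name": "play_rows", "arguments": {"moves": [[[0.15,0,0],[0,0,0],0],[[0.15,0,0],[0,0,0],0]]}}

```text
time: 9.25
ee_pos: [0.5379, 0.0353, 0.1101]
eef_rot: [0.717, 0.697, -0.001, 0.001]
ft_force: [0.4, -12.2, 5.1]
width: 0.0006
```

Call:
{"name": "play_rows", "arguments": {"moves": [[[0.15,0,0],[0,0,0],0],[[0.15,0,0],[0,0,0],0]]}}

```text
time: 9.5
ee_pos: [0.538, 0.0364, 0.1101]
eef_rot: [0.717, 0.697, -0.001, 0.001]
ft_force: [0.1, -14.9, 3.7]
width: 0.0003
```

Call:
{"name": "play_rows", "arguments": {"moves": [[[0.1,0,0],[0,0,0],0],[[0.1,0,0],[0,0,0],0]]}}

```text
time: 9.75
ee_pos: [0.538, 0.0369, 0.1101]
eef_rot: [0.717, 0.697, -0.001, 0.001]
ft_force: [-0.1, -15.9, 4.9]
width: 0.0003
```

The stiffness jumped (0.5 mm of motion for a 1 mm command, force up), so the end stop is lightly touched and the catch should be behind it. I'll ease off slowly and watch the force.

Call:
{"name": "play_rows", "arguments": {"moves": [[[-0.2,0,0],[0,0,0],0],[[-0.4,0,0],[0,0,0],0],[[-0.4,0,0],[0,0,0],0]]}}

```text
time: 10.12
ee_pos: [0.5379, 0.0336, 0.1101]
eef_rot: [0.717, 0.697, -0.001, 0.001]
ft_force: [0.9, -12.7, 3.6]
width: 0.0004
```

Call:
{"name": "play_rows", "arguments": {"moves": [[[-0.2,0,0],[0,0,0],0],[[-0.3,0,0],[0,0,0],0],[[-0.3,0,0],[0,0,0],0]]}}

```text
time: 10.5
ee_pos: [0.5379, 0.0329, 0.1101]
eef_rot: [0.717, 0.698, -0.0, 0.0]
ft_force: [0.5, -6.8, 3.0]
width: 0.0005
```

Call:
{"name": "play_rows", "arguments": {"moves": [[[-0.3,0,0],[0,0,0],0],[[-0.6,0,0],[0,0,0],0],[[-1.0,0,0],[0,0,0],0],[[-1.0,0,0],[0,0,0],0]]}}

```text
time: 11.0
ee_pos: [0.5375, 0.0237, 0.11]
eef_rot: [0.716, 0.698, -0.0, -0.0]
ft_force: [-0.3, -0.2, 0.3]
width: 0.0006
```

```bash
python3 -c "
from h import *
p=snap('wrist','w4.png');p=snap('side','s4.png')
goal(0,160)"
```

```text
t 11.1 track xyz mm [-16.8   0.3] 110.0 F [0.2 0.1 0.1] width 0.0002
shift cm [-1.68 -0.03 -5.  ] turn [-0. -0.  0.]
```

View pics/s4.png

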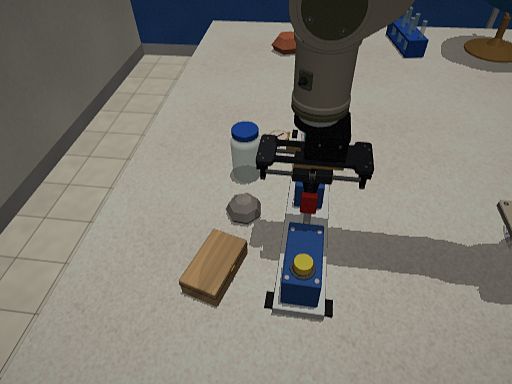

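View pics/w4.png

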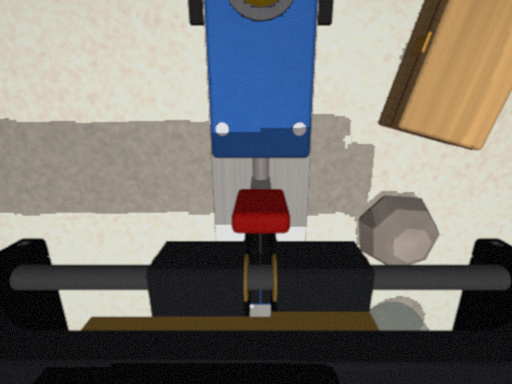

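The handle stays back by itself: zero force with the finger clear, paddle at side row 203 against about 190 at rest. Next is the button.

Call:
{"name": "play_rows", "arguments": {"moves": [[[-0.3,0,-3.5],[0,0,0],0],[[-0.3,0,-7],[0,0,0],0],[[0,0,-7.5],[0,0,0],0],[[5,0,-7.5],[0,0,0],0],[[10,0,-7.5],[0,0,0],0],[[14.8,0,-7.5],[0,0,0],0],[[14.8,0,-7.5],[0,0,0],0],[[14.8,0,-7.5],[0,0,0],0]]}}

```text
time: 12.1
ee_pos: [0.5412, 0.1713, 0.1843]
eef_rot: [0.716, 0.698, -0.001, -0.0]
ft_force: [0.6, 0.1, -0.2]
width: 0.0001
```

```bash
python3 -c "
from h import *
p=snap('top','t5.png');p=snap('side','s5.png')
goal(-165,122)"
```

```text
t 12.2 track xyz mm [-163.3    0.3] 184.8 F [ 0.6 -0.3 -0.5] width 0.0011
shift cm [ 0.17 -0.03  6.28] turn [-0.     0.    -0.002]
```

View pics/s5.png

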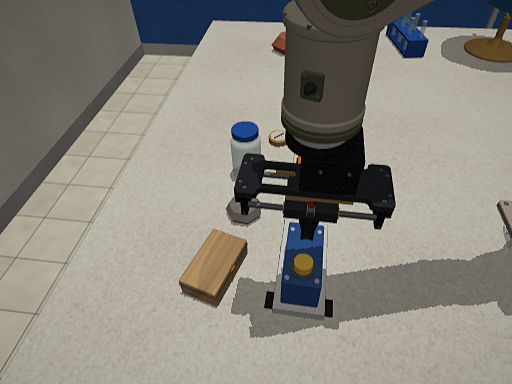

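View pics/t5.png

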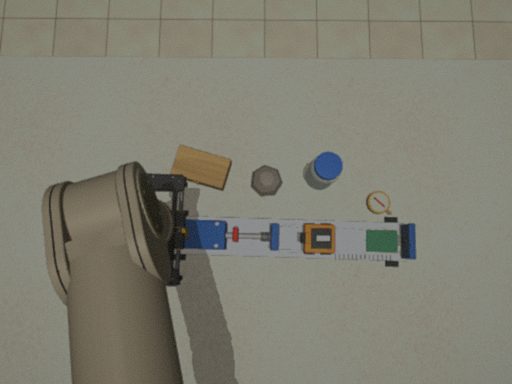

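The top view shows the handle drawn back (column 235, was 255), the cart unmoved at 319, and the gripper over the button. I'll press gently.

Call:
{"name": "play_rows", "arguments": {"moves": [[[0.15,0,3.5],[0,0,0],0],[[0.15,0,6.0],[0,0,0],0],[[0.15,0,6.3],[0,0,0],0],[[0.15,0,6.3],[0,0,0],0]]}}

```text
time: 12.7
ee_pos: [0.542, 0.1728, 0.1229]
eef_rot: [0.717, 0.697, 0.0, 0.0]
ft_force: [0.6, -0.6, 1.6]
width: 0.0008
```

Call:
{"name": "play_rows", "arguments": {"moves": [[[0,0,0.2],[0,0,0],0],[[0,0,0.4],[0,0,0],0],[[0,0,0.6],[0,0,0],0],[[0,0,0.8],[0,0,0],0],[[0,0,0.8],[0,0,0],0]]}}

```text
time: 13.32
ee_pos: [0.5418, 0.1735, 0.1146]
eef_rot: [0.716, 0.698, 0.0, 0.0]
ft_force: [-0.6, -0.4, 4.8]
width: 0.0006
```

Call:
{"name": "play_rows", "arguments": {"moves": [[[0,0,0.2],[0,0,0],0],[[0,0,0.3],[0,0,0],0],[[0,0,0.3],[0,0,0],0]]}}

```text
time: 13.7
ee_pos: [0.5418, 0.1735, 0.1119]
eef_rot: [0.716, 0.698, 0.001, 0.0]
ft_force: [-1.9, -1.2, 7.6]
width: 0.0003
```

Call:
{"name": "play_rows", "arguments": {"moves": [[[0,0,0.1],[0,0,0],0],[[0,0,0.2],[0,0,0],0],[[0,0,0.2],[0,0,0],0]]}}

```text
time: 14.08
ee_pos: [0.5418, 0.1735, 0.1094]
eef_rot: [0.716, 0.698, 0.0, 0.0]
ft_force: [0.4, 0.3, 3.8]
width: 0.0003
```

```bash
python3 -c "
from h import *
p=snap('top','t6.png');print(recognise(p,'cart_shell')[:1],recognise(p,'handle')[:1])
goal(-165,122)"
```

```text
[{'at': [374.7, 201.7], 'conf': 0.74}] []
t 14.225 track xyz mm [-166.4    0.5] 109.3 F [1.5 0.  3. ] width 0.0007
shift cm [-0.14 -0.05 -1.27] turn [ 0.001 -0.     0.   ]
```

Force dropped to 3.8 N, which suggests the sear let go. I'll look.

View pics/t6.png

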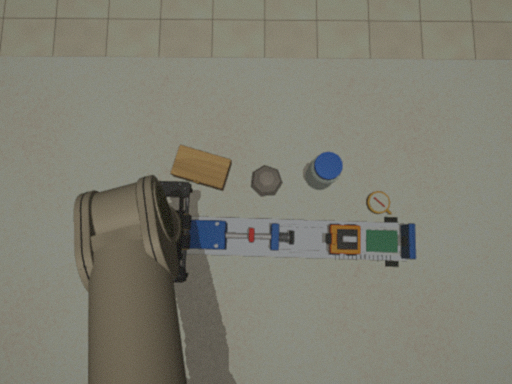

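It fired: the handle is forward again (column 251), and the cart is at 346 and rolling. I'll lift off and watch.

Call:
{"name": "play_rows", "arguments": {"moves": [[[0,0,-1],[0,0,0],0],[[0,0,-4],[0,0,0],0],[[0,0,-9],[0,0,0],0],[[0,0,-12],[0,0,0],0],[[0,0,-12],[0,0,0],0],[[0,0,-12],[0,0,0],0]]}}

```text
time: 14.98
ee_pos: [0.541, 0.1732, 0.2284]
eef_rot: [0.716, 0.698, -0.001, -0.0]
ft_force: [-0.1, 0.6, -0.2]
width: 0.0005
```

```bash
python3 -c "
from h import *
import time
for i in range(3):
    p=snap('top','t7%d.png'%i)
    m=cv2.inRange(cv2.cvtColor(p['frame'],cv2.COLOR_RGB2HSV),(8,150,90),(20,255,255));m[:215]=0;m[:,:280]=0
    ys,xs=np.nonzero(m);c=((xs.min()+xs.max())/2,(ys.min()+ys.max())/2);print(c,track(onplane(p,c,.067)))
goal(-165,122)"
```

```text
(np.float64(386.0), np.float64(240.5)) [297.45462317  -0.65620282]
(np.float64(386.0), np.float64(240.0)) [297.4753249    0.47002159]
(np.float64(386.0), np.float64(240.0)) [297.4753249    0.47002159]
t 15.125 track xyz mm [-166.    -0.3] 228.0 F [ 0.4 -0.6 -0.5] width 0.0003
shift cm [-0.09  0.05 10.6 ] turn [-0.002  0.001  0.   ]
```

View pics/t72.png

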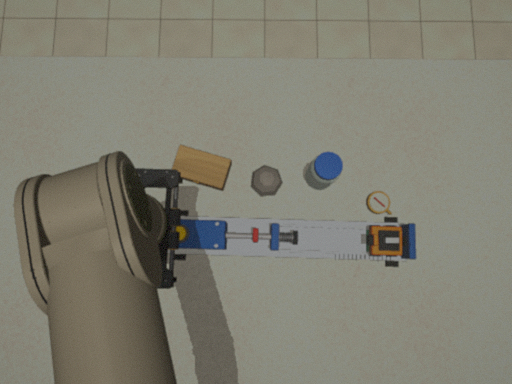

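The cart is in the green zone at 386,240. I'll wait a second to confirm it stays.

Call:
{"name": "play_rows", "arguments": {"moves": [[[0,0,0],[0,0,0],0],[[0,0,0],[0,0,0],0],[[0,0,0],[0,0,0],0],[[0,0,0],[0,0,0],0],[[0,0,0],[0,0,0],0],[[0,0,0],[0,0,0],0],[[0,0,0],[0,0,0],0],[[0,0,0],[0,0,0],0]]}}

```text
time: 16.12
ee_pos: [0.5415, 0.1734, 0.2291]
eef_rot: [0.716, 0.698, 0.0, -0.0]
ft_force: [-0.9, 0.2, -0.6]
width: 0.0008
```

```bash
python3 -c "
from h import *
p=snap('top','t8.png')
m=cv2.inRange(cv2.cvtColor(p['frame'],cv2.COLOR_RGB2HSV),(8,150,90),(20,255,255));m[:215]=0;m[:,:280]=0
ys,xs=np.nonzero(m);c=((xs.min()+xs.max())/2,(ys.min()+ys.max())/2);x=track(onplane(p,c,.067));print(c,x)
goal(-165,122)
if x[0]>265: close_job()"
```

```text
(np.float64(386.0), np.float64(240.0)) [297.4753249    0.47002159]
t 16.175 track xyz mm [-166.2    0.2] 229.1 F [-0.6 -0.2  0.1] width 0.0009
shift cm [-0.12 -0.02 10.71] turn [-0. -0.  0.]
the job is handed in; nothing more can be done
```

The cart was launched and came to rest in the green zone. I handed the job in at about 16 s, with the hand off everything.

- **Draw:** I pushed the red handle back from its cart side with closed fingers, about 39 mm, until the end stop was just touched. The peak force I read was about 16 N, most of it the spring. Then I eased off: the force fell to zero and the handle stayed back by itself.
- **Fire:** I pressed the yellow button with readings of up to about 8 N, and it fired at about 8 mm of press.
- **Last checks:** The cart's centre was at about x = 297 mm on the track (green zone 262 to 338 mm). It had not moved over the last second. The hand was over 110 mm above the button with no contact force. The rock, jar, compass and case look unmoved in the top view.
- **Disagreement:** Just after firing, the recogniser placed the cart on the compass, which was wrong. I located the cart by colour and by eye instead.

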